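Hold a pusher lane open with the first carton

TASK

The empty lane of the pusher display is being restocked: pick up the carton standing by itself on the table, bring it in over the lane's front stop with a broad face flat against the sprung paddle, stand it upright on the lane floor and press it straight back until the pusher is hard against its end stop. Finish while still holding the carton there, gripped and pushed firmly against the stop, with about 15 N, so that the pusher stays fully back and a colleague can load more cartons in front; only the carton, not the gripper, touches the paddle. Do not crush or tip over the carton, and leave the other cartons and everything else on the table undisturbed.

Things in the scene. Friction and masses are not known exactly. Their poses are not given: they have to be found in the camera images.
- carton: the carton to load: upright teal tuck box of a small card game with a pale printed panel on each broad face, 32 mm deep (its x), 52 mm wide (its y), 84 mm high (z), about 0.11 kg; the only carton that stands by itself on the table top, to the left or right of the display. Origin at the centre of its underside; front and back are alike. The board is thin: it crushes if it is pressed against a paddle with more than 40 N
- display: white shelf board, 235 mm (x) by 290 mm (y), 18 mm thick, lying on the table; it carries three like grey pusher lanes side by side, 100 mm apart, in any order, one of them empty. Origin at the centre of its underside; +x points away from the robot
- lane: the empty pusher lane (no carton in it): grey plastic track, 210 mm long (x), 66 mm wide (y), open at the top; the other two are the same but hold two or three cartons. Origin at the centre of its underside, on the board; +x runs along the lane to its rear. Lane floor 6 mm above the origin, between two side rails 60 mm apart that stand 22 mm above the floor
- front_stop (a point): middle of the top edge of the empty lane's clear front stop: a plate 3 mm thick across the front end of the lane (103.5 mm before the lane's origin), standing 22 mm above the lane floor; this point is 28 mm above the lane's underside
- paddle_face (a point): centre of the front face of the empty lane's pusher paddle, 32 mm above the lane floor. The paddle is an upright black plate 40 mm wide and 4 mm thick that reaches from 2 to 62 mm above the floor, square to the lane; a sled and a coiled spring follow behind it. The face looks to the lane's front (-x of the lane)
- paddle: the same paddle with its sled; origin on its front face, on the lane floor, mid-width; x, y, z as the lane's
- pusher (a joint): how far the empty lane's pusher has been pushed back, m: 0 at the front (its face then 6 mm behind the front stop, so no carton fits until it is pushed back), 0.140 hard against the end stop. A spring drives it forward with about 3.6 N at 0, growing to 6.1 N at 0.140; a push of clearly more than that, with the pusher no longer moving, means that it rests on the end stop
- stock_two0: one of the two cartons already in a neighbouring lane, same make as the carton; leave alone
- stock_two1: the carton behind it; leave alone
- stock_three0: front one of the three cartons in the other neighbouring lane; leave alone
- stock_three1: the carton behind it; leave alone
- stock_three2: the carton behind that; leave alone
- paint: small upright paint bottle, 34 mm across, 85 mm high, on the table on the other side of the display from the carton; origin under its centre; leave alone
- die: cream die, 22 mm, on the table beside the display; leave alone
- plane: olive model aeroplane, about 160 mm span, 50 mm high; leave alone
- tank: sand-coloured model tank, 95 x 52 mm, 45 mm high; leave alone
- phone: phone lying flat, 152 x 74 x 10 mm; leave alone
- cards: deck of cards lying flat, 63 x 88 x 18 mm; leave alone
- pen: pen lying on the table beside the display, 120 mm long; leave alone
Mind the look-alikes: they are no part of the job. Leave any green or orange look-alike of the carton alone.

How it is judged:
By the outcome, as a careful person would: the job done as asked, in the order asked, and still so for the second after the job is handed in, while the arm keeps its last pose, push and grip.
It also fails if it takes over 50 s, if anything falls off the work surface, if the arm or the gripper's body presses on something with over 40 N, if the wrist force passes 120 N, or if a joint passes its speed limit or range.

ROBOT

A 6-joint arm with a two-finger parallel gripper is mounted at the origin on the work surface. World frame = base frame: x ahead of the robot, y to its left, z up, the work surface at z = 0. Lengths are in m, angles in rad, forces in N, time in s.
With the tool pointing down it reaches from about 0.375 to 0.9 m from the base axis. Payload 3.1 kg.
Tool frame: the origin (TCP) lies at the very end of the fingers, on their centre line; the grasp point (between the pads) lies 19 mm behind it; z points along the fingers, y is the line along which they close (so a half turn about z gives the same grasp; the last joint's range is limited). The gripper opens to 87 mm and grips with 3 to 60 N. Pads are 19 mm wide; open, the fingers measure 117 mm over their backs; the gripper's body (75 mm by 190 mm) begins 51 mm behind the grasp point.
Start: joints at [-1.524, 0.527, 1.433, -0, 1.181, -0.178], TCP at [0.139, -0.609, 0.188] pointing down, gripper open.
Joint ranges: [-3.08, 3.08], [-0.75, 2.2], [0.22, 2.44], [-1.43, 4.57], [0, 2.65], [-2.85, 2.85]. Speed limits (rad/s): [2.79, 2.79, 3.14, 3.14, 3.14, 3.14].

INTERFACE

Orientations are given as a unit quaternion [x, y, z, w].
In Python, from rig import robot gives the robot as it stands. The module is installed in compiled form; this text tells all that it offers.
- The arm moves only by the tool servo_tool, never from a script. Its argument "rows" is one flat list of numbers, 5 for each row, row after row: the closure, from -1 (fully open) to 1 (shut), so that 0 is half open, then the shift along the tool's x, y, z in m, then the turn about the tool's z in degrees. A call has 1 to 5 rows; each row shifts and turns the commanded pose from where the row before left it, along the tool's axes as they then stand; what a row does not reach is not made up. A row lasts 1/12 s, in which the tool goes at most 41.7 mm and 7.16 degrees, less where a joint would pass 70% of its speed; a pose out of reach is approached as far as the arm can. A call with a gripper value outside its range is refused whole. The fingers move at their own pace and stop on an object; "newtons" is the grip in N (left out, the last holds). Time passes only in rows, so rows that do not move let the fingers close. It gives the time, the measured TCP pose, the force, the opening and the grip force at its end, in the units of the state.
- robot.get_obs(): the state, without advancing time (a new reading comes with each control period).
- robot.camera(name): name is "scene" or "top" or "wrist"; returns a dict with "pixels" (420x560x3 uint8, red, green, blue), "intrinsics" (3x3 intrinsics, pixels), "rvec" (rotation vector, rad) and "tvec" (3), from world to camera coordinates, as OpenCV has them; the wrist camera has in their place "mount" (4x4, takes a point from camera to tool coordinates, whose origin is the TCP and whose axes are the flange's). Camera axes: x right, y down, z forward; pixel columns grow to the right and rows downward; lengths in m; the calibration is good to about 2 mm. A picture is of the moment at which its call begins: read the wrist's pose just before it. There is no depth.
- robot.hand_in(): hands the job in; it is judged then, once.
Trained networks look in a picture, given as the dict that the camera call returned (one of the last four; its "shot" number tells which), for a name from the list of things; names that differ only in an ending like _2 or _b are one class to them, and where a whole thing is asked for, a point or a joint stands for the part that bears it (a point fixed in the world has none). Each returns a list of dicts, best first, with "score" (0 to 1); they miss things now and then, are a little off and sometimes report something else, mostly with a low value. They report only what shows in the picture. A call takes as long as a camera call. They do not tell look-alikes from the thing itself.
- robot.spot_in(picture, query): "at" ([x, y, z] in m, in world coordinates, good to about 4 mm: the middle of the surface that is visible of it).
- robot.outline_of(picture, query): "region" (420x560 bool, what is visible of it).
- robot.place_of(picture, query): "at" ([x, y, z] in m, in world coordinates, good to about 4 mm: a listed point, or the origin of a listed thing).
The state is a dict: "time": time; "q": joint angles; "joint_velocities": joint speeds; "joint_torque": joint torques, N m; "position": TCP position; "tool_rot": TCP orientation; "ft_force": force on the tool from outside, world axes, zero at the start; "moment": the same for the moment, N m; "grip_width": finger opening in m; "grip_force": force on a finger pad.
Only numpy, scipy, OpenCV 4.12 (cv2) and the standard library are available. Lean on these libraries where they do the work, as an engineer would, in place of code of your own. Each camera call takes 0.05 s, during which the arm holds its last target. There are 200 camera calls.

## Working session

There is one attempt and no reset: what is moved stays moved. The work goes in short steps, Python scripts to look and compute and a tool call to move; the robot and the scene stay as the last step left them, time stands still between calls to the robot, and variables do not carry over. Pictures are saved under pics/ and viewed, at most 10 in all, crops included, and the job is handed in when it is done.

Besides the shell and the picture viewer there is one more tool, called after "Emit:" as name(argument=value, ...) on one line, values as JSON. servo_tool: Moves the arm, as the interface text tells. Its arguments: {"type":"object","properties":{"rows":{"type":"array","items":{"type":"number"}},"newtons":{"type":"number"}},"required":["rows"]}

```bash
mkdir -p pics
cat > h.py <<'E'
import numpy as np, cv2
from rig import robot
def save(p,n): cv2.imwrite('pics/'+n+'.png',p['pixels'][:,:,::-1])
def proj(p,X):
    return cv2.projectPoints(np.array(X,float).reshape(-1,3),p['rvec'],p['tvec'],p['intrinsics'],None)[0].reshape(-1,2)
E
python3 - <<'E'
from h import *
o=robot.get_obs();print({k:np.round(v,3) for k,v in o.items()})
ps=[]
for n in('scene','top'):
    p=robot.camera(n);save(p,n);ps.append(p['pixels'])
    for q in('carton','lane','display','front_stop','paddle_face','paint'):
        for d in robot.place_of(p,q)[:4 if q=='carton' else 2]:print(n,q,np.round(d['at'],3),round(d['score'],2),proj(p,d['at']).round().ravel())
E
```

```text
{'time': np.float64(0.0), 'q': array([-1.524,  0.528,  1.434, -0.   ,  1.181, -0.178]), 'joint_velocities': array([ 0.   , -0.002,  0.   ,  0.001,  0.   , -0.003]), 'joint_torque': array([  0.   , -44.004, -17.659,   0.063,   0.058,  -0.   ]), 'position': array([ 0.139, -0.608,  0.187]), 'tool_rot': array([ 0.994,  0.112,  0.   , -0.001]), 'ft_force': array([-1.028, -0.609,  0.173]), 'moment': array([-0.013,  0.003, -0.027]), 'grip_force': np.float64(0.0), 'grip_width': np.float64(0.087)}
scene carton [0.486 0.226 0.   ] 0.86 [347. 193.]
scene carton [0.416 0.419 0.001] 0.73 [403. 169.]
scene carton [0.507 0.336 0.   ] 0.72 [385. 195.]
scene carton [ 0.414  0.308 -0.003] 0.7 [368. 173.]
scene lane [ 0.539 -0.034  0.016] 0.92 [262. 215.]
scene display [0.476 0.062 0.023] 0.62 [292. 192.]
scene display [ 0.538 -0.034  0.001] 0.56 [262. 218.]
scene front_stop [ 0.436 -0.043  0.049] 0.86 [255. 180.]
scene paddle_face [ 0.441 -0.046  0.06 ] 0.91 [254. 179.]
scene paint [ 0.417 -0.34   0.002] 0.74 [156. 195.]
top carton [ 0.409  0.313 -0.001] 0.87 [173. 263.]
top carton [ 0.488  0.226 -0.001] 0.8 [204. 235.]
top carton [ 0.417  0.417 -0.003] 0.66 [137. 260.]
top carton [ 0.504  0.331 -0.001] 0.65 [168. 229.]
top lane [ 0.541 -0.032  0.024] 0.66 [295. 215.]
top display [ 0.541 -0.034  0.002] 0.91 [295. 216.]
top front_stop [ 0.438 -0.043  0.05 ] 0.72 [299. 251.]
top front_stop [ 0.447 -0.039  0.057] 0.55 [298. 248.]
top paddle_face [ 0.441 -0.044  0.059] 0.48 [300. 250.]
top paint [ 0.42  -0.339 -0.002] 0.53 [403. 258.]
```

Run:
```python
import cv2,numpy as np
a=cv2.imread('pics/scene.png');b=cv2.imread('pics/top.png')
a=cv2.resize(a[110:260,120:460],(800,353));b=cv2.resize(b[170:300,110:430],(610,248))
c=np.zeros((601,800,3),np.uint8);c[:353]=a;c[353:,:610]=b;cv2.imwrite('pics/both.png',c[:600])
```

```text
(no output)
```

View pics/both.png

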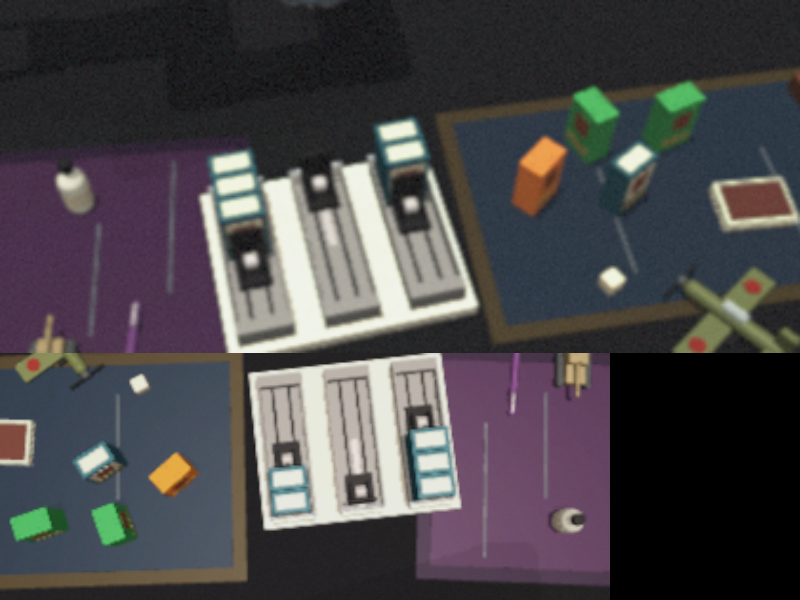

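View pics/top.png

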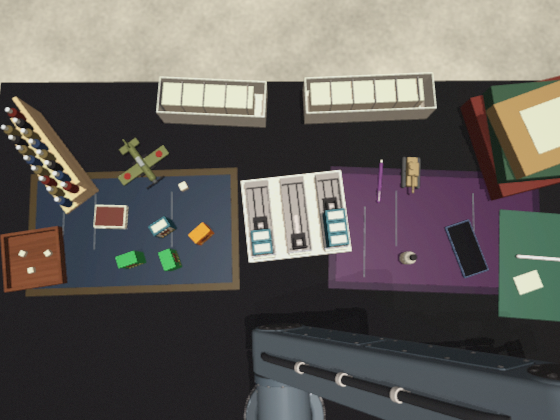

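The candidates in the top image are:
- the teal carton with a white top at (163,226), about [0.504, 0.333]
- an orange look-alike at (200,233)
- green look-alikes at (168,260) and (128,260)
- teal stock in the outer lanes, around (262,240) and (336,228)

I choose the lone teal one. The empty lane is the middle one, with its paddle at (299,242). I'll move above the carton and take a close look with the wrist camera.

Emit:
servo_tool(rows=[-1,0.026,-0.022,-0.007,0,-1,0.026,-0.022,-0.007,0,-1,0.026,-0.022,-0.007,0,-1,0.026,-0.022,-0.007,0,-1,0.026,-0.022,-0.007,0])

```text
time: 1.12
position: [0.2422, -0.4718, 0.2236]
tool_rot: [0.994, 0.112, 0.0, 0.0]
ft_force: [0.2, 0.0, -0.3]
grip_width: 0.087
grip_force: 0.0
```

Emit:
servo_tool(rows=[-1,0.026,-0.022,-0.007,0,-1,0.026,-0.022,-0.007,0,-1,0.026,-0.022,-0.007,0,-1,0.026,-0.022,-0.007,0,-1,0.026,-0.022,-0.007,0])

```text
time: 1.53
position: [0.3445, -0.3354, 0.2588]
tool_rot: [0.994, 0.112, 0.0, 0.0]
ft_force: [-0.1, -0.7, 0.5]
grip_width: 0.0871
grip_force: 0.0
```

Emit:
servo_tool(rows=[-1,0.026,-0.022,0,0,-1,0.026,-0.022,0,0,-1,0.026,-0.022,0,0,-1,0.026,-0.022,0,0,-1,0.026,-0.022,0,0])

```text
time: 1.95
position: [0.4468, -0.1991, 0.2586]
tool_rot: [0.994, 0.112, 0.0, 0.0]
ft_force: [0.3, -0.0, -0.7]
grip_width: 0.0869
grip_force: 0.0
```

Emit:
servo_tool(rows=[-1,0.008,-0.034,-0.01,0,-1,0.008,-0.034,-0.01,0,-1,0.008,-0.034,-0.01,0,-1,0.008,-0.034,-0.01,0,-1,0,0,0,0])

```text
time: 2.37
position: [0.4468, -0.0556, 0.3002]
tool_rot: [0.993, 0.115, 0.002, -0.001]
ft_force: [-0.3, -0.6, 0.6]
grip_width: 0.087
grip_force: 0.0
```

```bash
cat >> h.py <<'E'
from scipy.spatial.transform import Rotation as R
def wrist(n):
    o=robot.get_obs();p=robot.camera('wrist');save(p,n)
    T=np.eye(4);T[:3,:3]=R.from_quat(o['tool_rot']).as_matrix();T[:3,3]=o['position']
    return p,T@np.array(p['mount']),o
def px2w(p,C,uv,z):
    d=C[:3,:3]@np.linalg.inv(p['intrinsics'])@np.array([uv[0],uv[1],1.]);c=C[:3,3]
    return c+d*(z-c[2])/d[2]
def w2px(p,C,X):
    v=p['intrinsics']@(C[:3,:3].T@(np.array(X)-C[:3,3]));return v[:2]/v[2]
E
python3 - <<'E'
from h import *
p,C,o=wrist('w1');print(o['position'],C.round(3))
for q in('lane','front_stop','paddle_face'):
    for d in robot.place_of(p,q)[:3]:print(q,np.round(d['at'],4),round(d['score'],2),w2px(p,C,d['at']).round())
E
```

```text
[ 0.44678931 -0.05559677  0.30018946] [[ 0.229 -0.931 -0.285  0.527]
 [-0.973 -0.219 -0.066 -0.038]
 [-0.001  0.292 -0.956  0.498]
 [ 0.     0.     0.     1.   ]]
lane [ 0.5412 -0.0319  0.0181] 0.56 [278. 109.]
front_stop [ 0.4383 -0.0495  0.0449] 0.79 [274. 181.]
paddle_face [ 0.4435 -0.0445  0.0609] 0.65 [271. 179.]
```

View pics/w1.png

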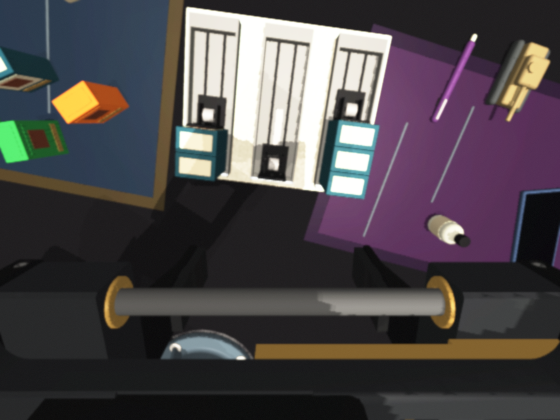

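The wrist image shows the display. The middle lane is empty, with its paddle at (275,162), the rear board edge running from (187,10) to (391,36) and the front edge near (320,190). At upper left are the teal carton (25,70), orange (90,103) and green (30,140). Next I'll get the lane yaw from the board edges.

Run:
```python
from h import *
# fit display rectangle with white mask in the top picture + wrist w/ new shots
p,C,o=wrist('w2')
g=cv2.cvtColor(p['pixels'],cv2.COLOR_RGB2GRAY)
for uv in [(187,10),(391,36)]: print(uv,px2w(p,C,uv,.018).round(4))
t=robot.camera('top')
RT=np.eye(4);RT[:3,:3]=cv2.Rodrigues(np.array(t['rvec']))[0];RT[:3,3]=np.ravel(t['tvec']);Ct=np.linalg.inv(RT)
def fit(p,C,name):
    from scipy.optimize import minimize
    px=p['pixels'].astype(float);gr=cv2.GaussianBlur(px.min(2),(0,0),1.0)
    s=np.linspace(-1,1,80)
    def cost(v):
        x,y,a=v;c=0
        for (ex,ey,nx,ny,h,rng) in [(.1175,None,1,0,.145,1),(None,.145,0,1,.1175,1),(None,-.145,0,-1,.1175,1)]:
            for k in s*.93:
                X=(ex if ex else k*h);Y=(ey if ey else k*h)
                for off,sg in((-.004,-1),(.004,1)):
                    lx,ly=X+nx*off,Y+ny*off
                    W=np.array([x+np.cos(a)*lx-np.sin(a)*ly,y+np.sin(a)*lx+np.cos(a)*ly,.018])
                    u,w=w2px(p,C,W)
                    c+=sg*cv2.getRectSubPix(gr.astype(np.float32),(1,1),(float(u),float(w)))[0,0]
        return c/1000
    best=min((minimize(cost,[.541+dx,-.034,a],method='Nelder-Mead',options=dict(initial_simplex=[[.541+dx,-.034,a],[.549+dx,-.034,a],[.541+dx,-.026,a],[.541+dx,-.034,a+.06]],maxfev=120)) for dx in(-.004,.004) for a in(.06,.12)),key=lambda r:r.fun)
    print(name,best.x.round(4),np.degrees(best.x[2]).round(2),best.fun)
fit(p,C,'wrist');fit(t,Ct,'top')
for q in('front_stop','paddle_face','lane'):
    for P in(p,t):
        for d in robot.place_of(P,q)[:1]:print(q,np.round(d['at'],4),round(d['score'],2))
```

```text
(187, 10) [0.6388 0.111  0.018 ]
(391, 36) [ 0.6713 -0.1731  0.018 ]
wrist [ 0.5426 -0.0337  0.1072] 6.14 -38.15918731689453
top [ 0.5421 -0.0327  0.1062] 6.08 -25.650165557861328
front_stop [ 0.4395 -0.046   0.0455] 0.76
paddle_face [ 0.446  -0.0455  0.06  ] 0.61
paddle_face [ 5.439e-01 -3.830e-02 -4.000e-04] 0.19
lane [ 0.5392 -0.0308  0.0162] 0.97
lane [ 0.6948  0.4124 -0.0017] 0.61
```

Emit:
servo_tool(rows=[-1,0.008,-0.036,0,0,-1,0.008,-0.036,0,0,-1,0.008,-0.036,0,0,-1,0.008,-0.036,0,0,-1,0.008,-0.036,0,0])

```text
time: 3.38
position: [0.4456, 0.1248, 0.2983]
tool_rot: [0.994, 0.112, 0.0, 0.0]
ft_force: [1.1, 0.3, -0.8]
grip_width: 0.0873
grip_force: 0.0
```

Emit:
servo_tool(rows=[-1,0.008,-0.036,0,0,-1,0.008,-0.036,0,0,-1,0.008,-0.036,0,0,-1,0,0,0,0])

```text
time: 3.72
position: [0.4447, 0.2398, 0.2982]
tool_rot: [0.993, 0.115, 0.001, -0.002]
ft_force: [1.0, -0.9, 0.6]
grip_width: 0.087
grip_force: 0.0
```

Run:
```python
from h import *
p,C,o=wrist('w3');print(o['position'],C[:3,3].round(3))
for d in robot.place_of(p,'carton')[:4]:print(np.round(d['at'],4),round(d['score'],2),w2px(p,C,d['at']).round())
```

```text
[0.44470657 0.23978843 0.29824251] [0.525 0.257 0.496]
[0.418  0.4207 0.0015] 0.88 [168. 162.]
[ 0.444  -0.0458  0.0258] 0.68 [449. 214.]
[4.117e-01 3.096e-01 1.000e-04] 0.67 [234. 181.]
[ 5.063e-01  3.341e-01 -1.000e-04] 0.65 [230. 120.]
```

View pics/w3.png

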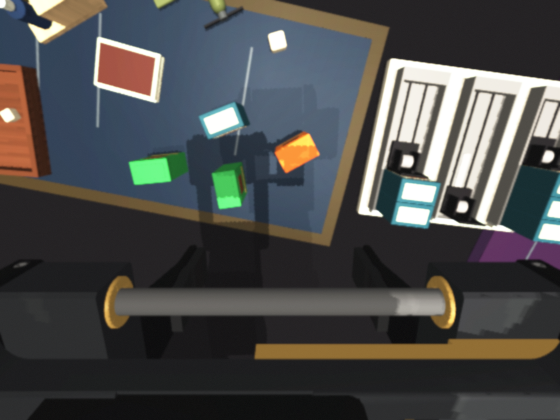

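The wrist image shows the teal carton's top at (222,119). Orange is at (297,152) and the greens are at (158,168) and (229,187). I'll measure the carton's pose from its white top panel.

```bash
cat > top.py <<'E'
from h import *
import sys
def carton(n,uv0,z=.084,r=45):
    p,C,o=wrist(n);g=p['pixels'].min(2)
    m=(g>130).astype(np.uint8);n_,lab,st,ce=cv2.connectedComponentsWithStats(m)
    ok=[i for i in range(1,n_) if 40<st[i,4]<3000 and np.hypot(*(ce[i]-uv0))<r]
    i=min(ok,key=lambda i:np.hypot(*(ce[i]-uv0)))
    c=cv2.findContours((lab==i).astype(np.uint8),0,1)[0][0][:,0]
    w=np.array([px2w(p,C,x,z)[:2] for x in c])
    (cx,cy),(a,b),th=cv2.minAreaRect((w*1e4).astype(np.float32))
    if a<b: th+=90; a,b=b,a
    print('panel centre',round(cx/1e4,4),round(cy/1e4,4),'size',a/10,b/10,'long axis yaw',round((th+90)%180-90,1),'px',ce[i],st[i,4])
    psi=2*np.arctan2(o['tool_rot'][1],o['tool_rot'][0]);print('tool',o['position'].round(4),'yaw',np.degrees(psi).round(2))
    return p,C,o
E
python3 - <<'E'
from top import *
p,C,o=carton('w4',(222,119))
cv2.imwrite('pics/w4c.png',cv2.resize(p['pixels'][90:210,120:330,::-1],None,fx=3.5,fy=3.5,interpolation=3))
E
```

```text
panel centre 0.506 0.333 size 43.559915161132814 23.51539764404297 long axis yaw -56.6 px [215.85486443 119.10526316] 627
tool [0.4447 0.235  0.2979] yaw 13.06
```

View pics/w4c.png

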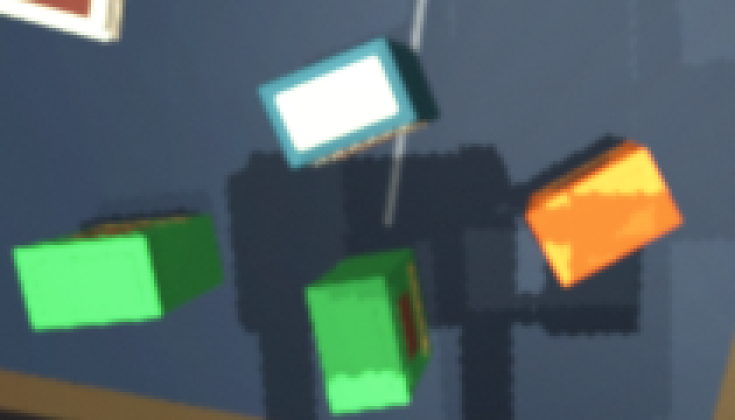

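Emit:
servo_tool(rows=[-1,0,0,0,-6.8,-1,0,0,0,-6.8,-1,0,0,0,-6.7,-1,0.02,-0.01,0.02,0,-1,0.02,-0.01,0.02,0])

```text
time: 4.28
position: [0.4693, 0.2708, 0.2594]
tool_rot: [0.959, 0.283, 0.002, 0.0]
ft_force: [0.7, 0.1, -0.1]
grip_width: 0.0868
grip_force: 0.0
```

Emit:
servo_tool(rows=[-1,0.022,-0.01,0.02,0,-1,0.022,-0.01,0.02,0,-1,0.021,-0.008,0.02,0,-1,0,0,0,0,-1,0,0,0,0])

```text
time: 4.7
position: [0.5066, 0.3299, 0.1965]
tool_rot: [0.959, 0.285, -0.002, 0.001]
ft_force: [-1.5, 0.4, 0.3]
grip_width: 0.0869
grip_force: 0.0
```

Run:
```python
from top import *
for n in('w5','w6'):
    o=robot.get_obs();p=robot.camera('wrist')
    T=np.eye(4);T[:3,:3]=R.from_quat(o['tool_rot']).as_matrix();T[:3,3]=o['position']
    uv=w2px(p,T@np.array(p['mount']),[.506,.333,.084])
    carton(n,uv,r=60)
```

```text
panel centre 0.5074 0.3328 size 44.80729370117187 24.229573059082032 long axis yaw -56.9 px [275.54249127 197.65541327] 859
tool [0.5068 0.3299 0.1979] yaw 33.08
panel centre 0.5074 0.3324 size 44.76933288574219 24.430421447753908 long axis yaw -55.1 px [275.91980559 198.09234508] 823
tool [0.5071 0.3303 0.1994] yaw 33.08
```

View pics/w6.png

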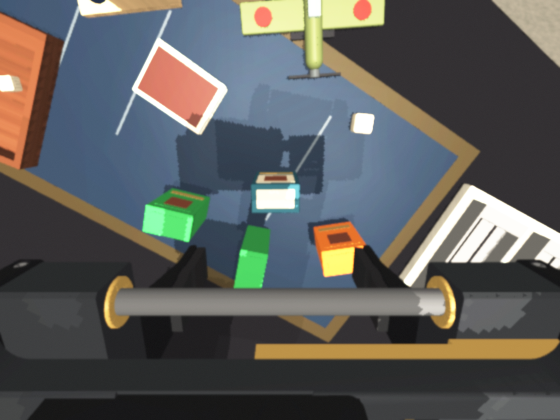

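The wrist view shows the teal carton's top at (275,198), square to the fingers and clear of green (253,255) and orange (337,248). I'll descend with a 2 mm correction and grip.

Emit:
servo_tool(rows=[-1,0.002,-0.002,0.03,0,-1,0,0,0.03,0,-1,0,0,0.03,0,-1,0,0,0.03,0,-1,0,0,0.025,0])

```text
time: 5.32
position: [0.5072, 0.3337, 0.0532]
tool_rot: [0.958, 0.285, 0.001, 0.0]
ft_force: [-0.1, 0.4, -0.5]
grip_width: 0.0871
grip_force: 0.0
```

Emit:
servo_tool(rows=[-1,0,0,0.015,0,-1,0,0,0.008,0,-0.2,0,0,0,0,0.2,0,0,0,0,0.6,0,0,0,0], newtons=30)

```text
time: 5.73
position: [0.5086, 0.3349, 0.0321]
tool_rot: [0.958, 0.285, 0.002, -0.0]
ft_force: [-0.0, -0.1, -0.2]
grip_width: 0.0744
grip_force: 0.0
```

Emit:
servo_tool(rows=[1,0,0,0,0,1,0,0,0,0,1,0,0,0,0,1,0,0,0,0,1,0,0,0,0])

```text
time: 6.15
position: [0.5077, 0.3348, 0.031]
tool_rot: [0.958, 0.286, 0.001, -0.0]
ft_force: [0.1, 0.3, 3.5]
grip_width: 0.0519
grip_force: 30.0
```

Emit:
servo_tool(rows=[1,0,0,-0.015,0,1,0,0,-0.035,0,1,0,0,-0.04,0,1,0,0,-0.04,0,1,0,0,-0.03,0], newtons=40)

```text
time: 6.57
position: [0.5078, 0.3348, 0.1932]
tool_rot: [0.958, 0.286, 0.001, -0.0]
ft_force: [0.8, -0.1, -0.9]
grip_width: 0.0519
grip_force: 40.0
```

Emit:
servo_tool(rows=[1,0,0,0,6.8,1,0,0,0,6.8,1,0,0,0,6.8,1,0,0,0,6.7,1,0,0,0,0])

```text
time: 6.98
position: [0.5067, 0.3343, 0.1899]
tool_rot: [0.999, 0.052, -0.0, 0.0]
ft_force: [-0.4, 0.3, -0.1]
grip_width: 0.0518
grip_force: 40.0
```

Emit:
servo_tool(rows=[1,-0.01,0.025,0,0,1,-0.012,0.031,0,0,1,-0.012,0.031,0,0,1,-0.012,0.031,0,0,1,-0.012,0.031,0,0])

```text
time: 7.4
position: [0.4644, 0.179, 0.1899]
tool_rot: [0.998, 0.055, -0.0, 0.0]
ft_force: [-0.0, -1.0, -0.7]
grip_width: 0.0518
grip_force: 40.0
```

Emit:
servo_tool(rows=[1,-0.012,0.031,0,0,1,-0.012,0.031,0,0,1,-0.012,0.031,0,0,1,-0.012,0.031,0,0,1,-0.012,0.031,0,0])

```text
time: 7.82
position: [0.4213, 0.0185, 0.1902]
tool_rot: [0.998, 0.055, -0.0, 0.0]
ft_force: [0.1, -0.5, -1.0]
grip_width: 0.0516
grip_force: 40.0
```

Emit:
servo_tool(rows=[1,-0.012,0.031,0,0,1,-0.012,0.031,0,0,1,0,0,0,0,1,0,0,0,0])

```text
time: 8.15
position: [0.4046, -0.0458, 0.1902]
tool_rot: [0.999, 0.052, -0.0, -0.0]
ft_force: [-0.3, -0.1, -0.9]
grip_width: 0.0516
grip_force: 40.0
```

Run:
```python
from h import *
for i in range(2):
    p,C,o=wrist('w7');psi=2*np.arctan2(o['tool_rot'][1],o['tool_rot'][0])
    print(o['position'].round(4),np.degrees(psi),o['ft_force'].round(1))
    for q in('front_stop','paddle_face','lane'):
        for d in robot.place_of(p,q)[:1]:
            a=np.radians(6.1);v=np.array(d['at'])-[.541,-.033,.018]
            print(q,np.round(d['at'],4),round(d['score'],2),'lane frame',np.round([np.cos(a)*v[0]+np.sin(a)*v[1],np.cos(a)*v[1]-np.sin(a)*v[0],v[2]],4))
```

```text
[ 0.4046 -0.0458  0.1902] 5.958462607538225 [-0.3 -0.1 -0.9]
front_stop [ 0.4983 -0.1325  0.0215] 0.72 lane frame [-0.053  -0.0944  0.0035]
paddle_face [ 0.4448 -0.0435  0.0595] 0.56 lane frame [-0.0968 -0.0002  0.0415]
lane [ 0.5392 -0.0304  0.0202] 0.72 lane frame [-0.0015  0.0028  0.0022]
[ 0.4048 -0.0433  0.1902] 6.233153080768793 [-0.2  0.8 -0.7]
front_stop [ 0.4183 -0.3407 -0.0013] 0.33 lane frame [-0.1547 -0.2929 -0.0193]
paddle_face [ 0.4454 -0.0416  0.057 ] 0.93 lane frame [-0.096   0.0016  0.039 ]
lane [ 0.5396 -0.0353  0.0197] 0.91 lane frame [-0.0016 -0.0021  0.0017]
```

View pics/w7.png

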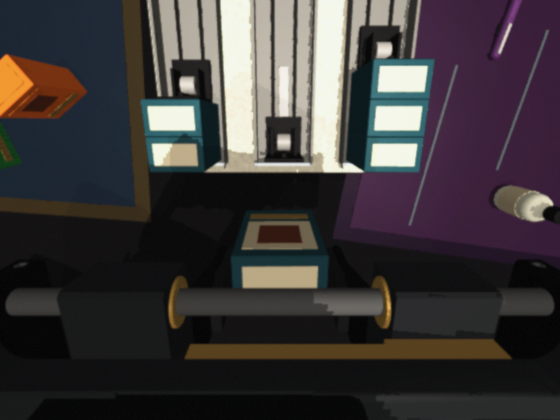

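The carton is held upright below the gripper, with its top at (280,275). The paddle at (284,145) is a few px to the right. I'll measure the lane centreline and heading in tool coordinates to centre it.

Run:
```python
from h import *
p,C,o=wrist('w8');M=np.array(p['mount']);print(M.round(4).tolist(),np.array(p['intrinsics']).round(1).tolist())
g=cv2.cvtColor(p['pixels'],cv2.COLOR_RGB2GRAY)
for r in(20,50,80,110,157,163): print(r,' '.join(str(v) for v in g[r,216:356:2]))
# project ideal lane model and carton sides
a=np.radians(6.1)
def L(x,y,z): return [.541+np.cos(a)*x-np.sin(a)*y,-.033+np.sin(a)*x+np.cos(a)*y,.018+z]
for n,q in dict(railL_f=(-.1,.033,.028),railL_r=(.05,.033,.028),railR_f=(-.1,-.033,.028),railR_r=(.05,-.033,.028),padL=(-.096,.02,.068),padR=(-.096,-.02,.068)).items():print(n,w2px(p,C,L(*q)).round(1))
print(o['position'])
```

```text
[[0.0002, -0.9553, -0.2955, 0.0829], [1.0, -0.0, 0.0009, 0.0008], [-0.0009, -0.2955, 0.9553, -0.1973], [0.0, 0.0, 0.0, 1.0]] [[300.6, 0.0, 279.4], [0.0, 300.6, 211.7], [0.0, 0.0, 1.0]]
20 114 50 112 240 244 245 245 245 244 244 244 244 244 242 243 244 234 181 176 105 170 182 182 182 182 182 180 99 44 123 182 182 183 182 182 183 183 182 162 58 73 172 183 183 182 182 166 113 71 129 198 242 245 245 245 245 245 245 245 245 244 245 244 236 181 97 44 61 166 180
50 176 97 52 168 244 244 244 244 243 244 245 245 244 244 244 244 243 219 183 125 168 185 185 185 186 186 184 131 47 126 186 186 186 187 185 187 187 186 151 46 116 185 186 186 187 186 170 104 87 177 229 245 244 245 245 245 245 245 245 245 245 245 233 185 122 45 56 167 182 183
80 181 169 75 60 201 245 245 244 242 241 242 242 241 238 238 239 240 239 202 165 123 186 187 187 188 188 188 159 48 112 188 200 238 240 241 240 210 187 135 49 131 189 190 189 189 173 117 84 122 203 243 245 245 244 244 245 245 245 245 245 243 201 188 160 47 47 101 91 23 21
110 27 109 150 64 74 230 240 238 237 240 241 240 241 240 235 238 240 229 166 163 107 165 172
[... 165 characters left out ...]
 93 23 21 22
157 20 21 44 90 55 49 135 169 175 175 173 172 166 163 169 172 166 162 164 167 145 129 159 149 99 19 11 10 12 11 9 9 10 22 23 15 10 11 11 12 11 11 11 57 95 94 70 85 125 167 167 171 171 193 241 244 244 244 239 190 171 112 45 57 88 41 20 20 20 20
163 149 199 189 109 68 105 158 168 170 165 165 169 172 175 175 174 170 168 171 181 193 197 202 201 198 195 195 195 196 195 196 196 195 195 195 196 196 195 196 196 195 195 195 196 200 201 195 192 186 176 172 172 176 207 243 241 242 244 241 240 231 169 93 132 205 205 203 164 71 24
railL_f [252.8 161.7]
railL_r [249.1   8.4]
railR_f [311.2 161.8]
railR_r [316.3   8.6]
padL [262.4 163.1]
padR [302.4 163.2]
[ 0.40491237 -0.04351892  0.19021876]
```

Emit:
servo_tool(rows=[1,0,0.0037,0.02,0,1,0,0,0.03,0,1,0,0,0.03,0,1,0,0,0.025,0,1,0,0,0,0])

```text
time: 9.02
position: [0.4023, -0.0467, 0.082]
tool_rot: [0.999, 0.053, -0.004, -0.002]
ft_force: [0.3, 0.2, -1.0]
grip_width: 0.0513
grip_force: 40.0
```

Emit:
servo_tool(rows=[1,0.01,0,0,0,1,0.008,0,0,0,1,0.006,0,0,0,1,0.005,0,0,0,1,0.005,0,0,0])

```text
time: 9.43
position: [0.4385, -0.0444, 0.0862]
tool_rot: [0.999, 0.054, -0.001, 0.0]
ft_force: [-4.5, -1.6, 0.8]
grip_width: 0.0519
grip_force: 40.0
```

```bash
cat >> h.py <<'E'
def lane(o):
    a=np.radians(6.1);v=o['position']-[.541,-.033,.018];f=o['ft_force']
    c,s=np.cos(a),np.sin(a)
    print('lane xyz TCP',np.round([c*v[0]+s*v[1],c*v[1]-s*v[0],v[2]],4),'yaw',np.degrees(2*np.arctan2(o['tool_rot'][1],o['tool_rot'][0])).round(2),'F lane',np.round([c*f[0]+s*f[1],c*f[1]-s*f[0],f[2]],1),'M',np.round(o['moment'],2),o['grip_width'].round(4))
E
python3 -c "
from h import *
p,C,o=wrist('w9');lane(o)"
```

```text
Traceback (most recent call last):
  File "h.py", line 19, in lane
    print('lane xyz TCP',np.round([c*v[0]+s*v[1],c*v[1]-s*v[0],v[2]],4),'yaw',np.degrees(2*np.arctan2(o['tool_rot'][1],o['tool_rot'][0])).round(2),'F lane',np.round([c*f[0]+s*f[1],c*f[1]-s*f[0],f[2]],1),'M',np.round(o['moment'],2),o['grip_width'].round(4))
                                                                                                                                                                                                                                       ^^^^^^^^^^^^^^^^^^^^^
AttributeError: 'float' object has no attribute 'round'
```

View pics/w9.png

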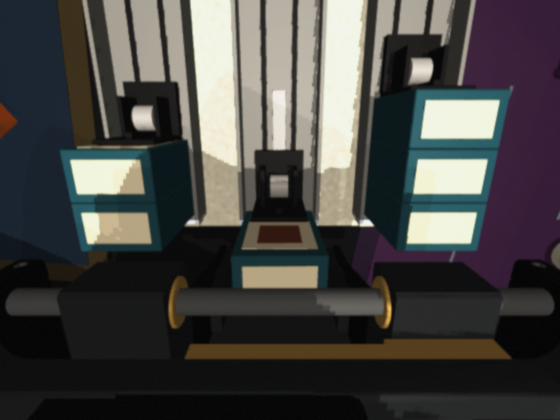

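The carton's front face is on the paddle (−4.5 N) and the columns are aligned at about 280. I'll push on clear of the stop, then lower.

Emit:
servo_tool(rows=[1,0.006,0,0,0,1,0.008,0,0,0,1,0.008,0,0,0,1,0.008,0,0,0,1,0,0,0,0])

```text
time: 9.9
position: [0.4699, -0.041, 0.0853]
tool_rot: [0.999, 0.053, 0.0, -0.0]
ft_force: [-3.8, -0.1, 1.4]
grip_width: 0.052
grip_force: 40.0
```

```bash
sed -i "s/o\['grip_width'\].round(4)/o['grip_width']/" h.py; python3 -c "
from h import *
for i in range(3): robot.camera('scene');lane(robot.get_obs())"
```

```text
lane xyz TCP [-0.0722 -0.0004  0.0672] yaw 6.11 F lane [-4.5  0.4  1.8] M [0.04 0.84 0.02] 0.05181950309955338
lane xyz TCP [-0.0727 -0.0004  0.0672] yaw 6.11 F lane [-3.3  0.7  1.6] M [ 0.02  0.83 -0.05] 0.05146268695874721
lane xyz TCP [-0.0729 -0.0004  0.0672] yaw 6.1 F lane [-3.5  0.9 -0.3] M [0.03 0.83 0.03] 0.0518276097289516
```

Emit:
servo_tool(rows=[1,0,0,0.008,0,1,0,0,0.008,0,1,0,0,0.007,0,1,0,0,0.003,0,1,0,0,0,0])

```text
time: 10.47
position: [0.4677, -0.0412, 0.0579]
tool_rot: [0.999, 0.053, -0.001, -0.001]
ft_force: [-5.0, -1.3, -3.6]
grip_width: 0.0511
grip_force: 40.0
```

Emit:
servo_tool(rows=[1,0,0,0.001,0,1,0,0,0.001,0,1,0,0,0,0])

```text
time: 10.72
position: [0.4686, -0.0413, 0.0571]
tool_rot: [0.999, 0.053, -0.0, -0.0]
ft_force: [-3.8, -0.6, -2.4]
grip_width: 0.0515
grip_force: 40.0
```

Emit:
servo_tool(rows=[1,0,0,0.001,0,1,0,0,0,0])

```text
time: 10.88
position: [0.4689, -0.0414, 0.0563]
tool_rot: [0.999, 0.053, 0.0, 0.0]
ft_force: [-4.2, 0.3, -1.2]
grip_width: 0.0519
grip_force: 40.0
```

```bash
python3 -c "
from h import *
for i in range(2): robot.camera('scene');lane(robot.get_obs())"
```

```text
lane xyz TCP [-0.0726 -0.0006  0.0383] yaw 6.08 F lane [-4.2  0.3 -0.4] M [0.02 0.78 0.03] 0.051625482690513154
lane xyz TCP [-0.0726 -0.0007  0.0383] yaw 6.08 F lane [-3.6  0.9 -0.7] M [0.01 0.81 0.12] 0.0513704161488071
```

Emit:
servo_tool(rows=[1,0,0,0.001,0,1,0,0,0,0])

```text
time: 11.15
position: [0.469, -0.0414, 0.0553]
tool_rot: [0.999, 0.053, 0.0, 0.0]
ft_force: [-4.6, -0.0, -0.9]
grip_width: 0.0518
grip_force: 40.0
```

Emit:
servo_tool(rows=[1,0,0,0.0005,0,1,0,0,0,0])

```text
time: 11.32
position: [0.469, -0.0414, 0.055]
tool_rot: [0.999, 0.053, 0.0, 0.0]
ft_force: [-5.2, 0.0, 2.5]
grip_width: 0.0518
grip_force: 40.0
```

Emit:
servo_tool(rows=[1,0,0,0.0005,0,1,0,0,0,0])

```text
time: 11.48
position: [0.4691, -0.0414, 0.055]
tool_rot: [0.999, 0.053, 0.0, 0.0]
ft_force: [-6.1, 1.0, 7.5]
grip_width: 0.0516
grip_force: 40.0
```

The floor contact registers, with the force rising to 7.5 N. I'll ease off slightly and press straight back.

Emit:
servo_tool(rows=[1,0.004,0,-0.0004,0,1,0.01,0,0,0,1,0.01,0,0,0,1,0.01,0,0,0,1,0.01,0,0,0])

```text
time: 11.9
position: [0.5091, -0.0364, 0.055]
tool_rot: [0.999, 0.054, -0.004, -0.0]
ft_force: [-10.8, -2.0, 10.7]
grip_width: 0.0519
grip_force: 40.0
```

Emit:
servo_tool(rows=[1,0.01,0,0,0,1,0.01,0,0,0,1,0.01,0,0,0,1,0.008,0,0,0,1,0.004,0,0,0])

```text
time: 12.32
position: [0.5515, -0.0319, 0.055]
tool_rot: [0.999, 0.053, -0.003, -0.0]
ft_force: [-11.8, -0.2, 11.5]
grip_width: 0.0518
grip_force: 40.0
```

Emit:
servo_tool(rows=[1,0.002,0,0,0,1,0.002,0,0,0,1,0,0,0,0])

```text
time: 12.57
position: [0.5551, -0.0315, 0.055]
tool_rot: [0.999, 0.053, -0.003, -0.0]
ft_force: [-9.7, 0.2, 9.7]
grip_width: 0.0519
grip_force: 40.0
```

```bash
python3 -c "
from h import *
for i in range(2): robot.camera('scene');lane(robot.get_obs())"
```

```text
lane xyz TCP [0.0142 0.     0.037 ] yaw 6.12 F lane [-9.5 -0.1  9.1] M [-0.27  1.99  0.04] 0.05174036310979923
lane xyz TCP [0.0141 0.     0.037 ] yaw 6.12 F lane [-9.8  1.1  9.3] M [-0.34  1.98 -0.02] 0.051693207576629596
```

Emit:
servo_tool(rows=[1,0,0,-0.0008,0,1,0,0,0,0])

```text
time: 12.83
position: [0.5557, -0.0314, 0.0551]
tool_rot: [0.999, 0.053, -0.003, -0.001]
ft_force: [-7.5, 0.1, 2.8]
grip_width: 0.0518
grip_force: 40.0
```

Emit:
servo_tool(rows=[1,0.003,0,0,0,1,0.003,0,0,0,1,0,0,0,0,1,0,0,0,0])

```text
time: 13.17
position: [0.5622, -0.0308, 0.0551]
tool_rot: [0.999, 0.053, -0.002, -0.001]
ft_force: [-6.4, -0.3, 2.5]
grip_width: 0.0516
grip_force: 40.0
```

```bash
python3 -c "
from h import *
for i in range(2): robot.camera('scene');lane(robot.get_obs())"
```

```text
lane xyz TCP [ 0.0213 -0.      0.0371] yaw 6.1 F lane [-7.2  1.2  1.6] M [-0.1   1.34  0.07] 0.05156718594206359
lane xyz TCP [ 0.0213 -0.      0.0371] yaw 6.1 F lane [-6.2  1.3  2.1] M [-0.13  1.34  0.12] 0.05152310101225615
```

Emit:
servo_tool(rows=[1,0.002,0,0,0,1,0.002,0,0,0,1,0.001,0,0,0,1,0,0,0,0])

```text
time: 13.6
position: [0.5667, -0.0303, 0.0551]
tool_rot: [0.999, 0.053, -0.003, -0.001]
ft_force: [-7.1, -1.0, 3.1]
grip_width: 0.0518
grip_force: 40.0
```

Emit:
servo_tool(rows=[1,0.001,0,0,0,1,0,0,0,0])

```text
time: 13.77
position: [0.5676, -0.0302, 0.0551]
tool_rot: [0.999, 0.053, -0.003, -0.001]
ft_force: [-7.9, -0.6, 3.7]
grip_width: 0.0515
grip_force: 40.0
```

Emit:
servo_tool(rows=[1,0.001,0,0,0,1,0,0,0,0])

```text
time: 13.93
position: [0.5686, -0.03, 0.0551]
tool_rot: [0.999, 0.053, -0.003, -0.001]
ft_force: [-7.9, -0.9, 3.4]
grip_width: 0.0515
grip_force: 40.0
```

Emit:
servo_tool(rows=[1,0.001,0,0,0,1,0,0,0,0])

```text
time: 14.1
position: [0.5695, -0.03, 0.0551]
tool_rot: [0.999, 0.053, -0.003, -0.001]
ft_force: [-8.8, -0.4, 3.6]
grip_width: 0.0516
grip_force: 40.0
```

Emit:
servo_tool(rows=[1,0.001,0,0,0,1,0,0,0,0])

```text
time: 14.27
position: [0.5705, -0.0298, 0.0551]
tool_rot: [0.999, 0.053, -0.003, -0.001]
ft_force: [-8.6, 0.2, 3.6]
grip_width: 0.0518
grip_force: 40.0
```

Emit:
servo_tool(rows=[1,0.0005,0,0,0,1,0,0,0,0])

```text
time: 14.43
position: [0.5709, -0.0298, 0.0551]
tool_rot: [0.999, 0.053, -0.003, -0.001]
ft_force: [-8.3, -0.5, 4.0]
grip_width: 0.0514
grip_force: 40.0
```

Emit:
servo_tool(rows=[1,0.001,0,0,0,1,0,0,0,0])

```text
time: 14.6
position: [0.5717, -0.0297, 0.0551]
tool_rot: [0.999, 0.053, -0.003, -0.001]
ft_force: [-9.7, 0.2, 4.0]
grip_width: 0.0518
grip_force: 40.0
```

Emit:
servo_tool(rows=[1,0.001,0,0,0,1,0,0,0,0])

```text
time: 14.77
position: [0.5717, -0.0297, 0.0551]
tool_rot: [0.999, 0.053, -0.004, -0.001]
ft_force: [-10.3, -0.4, 5.4]
grip_width: 0.0518
grip_force: 40.0
```

Emit:
servo_tool(rows=[1,0.0005,0,0,0,1,0,0,0,0])

```text
time: 14.93
position: [0.5717, -0.0297, 0.0551]
tool_rot: [0.999, 0.054, -0.005, -0.0]
ft_force: [-11.2, -2.5, 6.1]
grip_width: 0.0516
grip_force: 40.0
```

The pusher has stopped at x = 0.5717, so it's on the end stop. I'll build the push up to about 16 N.

Emit:
servo_tool(rows=[1,0.001,0,0,0,1,0,0,0,0,1,0,0,0,0])

```text
time: 15.18
position: [0.5717, -0.0296, 0.0551]
tool_rot: [0.999, 0.054, -0.006, -0.001]
ft_force: [-12.5, -1.9, 7.2]
grip_width: 0.0518
grip_force: 40.0
```

Emit:
servo_tool(rows=[1,0.001,0,0,0,1,0,0,0,0,1,0,0,0,0])

```text
time: 15.43
position: [0.5718, -0.0297, 0.0551]
tool_rot: [0.999, 0.054, -0.007, -0.0]
ft_force: [-14.2, -3.0, 9.0]
grip_width: 0.0518
grip_force: 40.0
```

```bash
python3 -c "
from h import *
for i in range(4): p,C,o=wrist('w10');lane(o)
print(o['tool_rot'].round(4),R.from_quat(o['tool_rot']).as_matrix()[:,2].round(4))"
```

```text
lane xyz TCP [0.031  0.     0.0371] yaw 6.17 F lane [-14.5  -1.5   9. ] M [-0.64  2.54  0.02] 0.051757874843459804
lane xyz TCP [0.031  0.0001 0.0371] yaw 6.17 F lane [-13.3  -1.1   8.4] M [-0.61  2.58  0.09] 0.05154035108267618
lane xyz TCP [0.031  0.0001 0.0371] yaw 6.17 F lane [-14.3  -1.4   9.2] M [-0.63  2.57 -0.02] 0.051735688798092025
lane xyz TCP [0.031  0.0001 0.0371] yaw 6.17 F lane [-13.7  -0.9   9.2] M [-0.65  2.56  0.  ] 0.0514523396512548
[ 9.985e-01  5.380e-02 -6.500e-03 -5.000e-04] [-1.300e-02  3.000e-04 -9.999e-01]
```

View pics/w10.png

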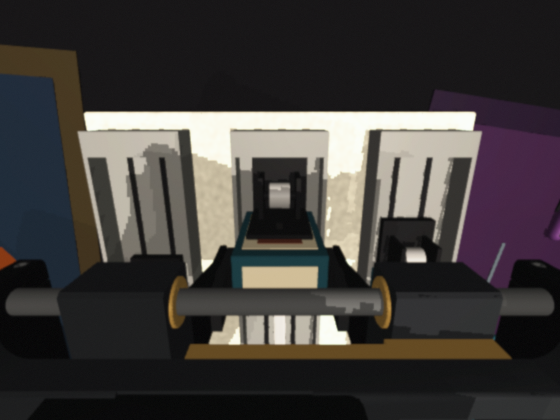

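The carton is square on the paddle at the rear of the lane, with the paddle at (280,225), the sled behind it and the neighbours untouched. Some of the push is going into the floor, so I'll ease z and top up the push.

Emit:
servo_tool(rows=[1,0.001,0,-0.0008,0,1,0,0,0,0,1,0,0,0,0])

```text
time: 15.88
position: [0.5718, -0.0296, 0.0552]
tool_rot: [0.999, 0.054, -0.008, -0.001]
ft_force: [-15.2, -3.2, 5.6]
grip_width: 0.0518
grip_force: 40.0
```

Emit:
servo_tool(rows=[1,0.001,0,0,0,1,0,0,0,0,1,0,0,0,0])

```text
time: 16.13
position: [0.5718, -0.0296, 0.0552]
tool_rot: [0.998, 0.054, -0.009, -0.001]
ft_force: [-16.6, -4.0, 7.8]
grip_width: 0.0521
grip_force: 40.0
```

```bash
python3 -c "
from h import *
for i in range(4): p,C,o=wrist('w11');lane(o)"
```

```text
lane xyz TCP [0.031  0.0001 0.0372] yaw 6.2 F lane [-16.9  -2.2   7.8] M [-0.9   2.84  0.07] 0.052084968859474334
lane xyz TCP [0.031  0.0001 0.0372] yaw 6.2 F lane [-17.   -2.3   7.6] M [-0.88  2.91  0.07] 0.05147947074613214
lane xyz TCP [0.031  0.0001 0.0372] yaw 6.2 F lane [-17.2  -2.3   7.9] M [-0.92  2.86 -0.  ] 0.0519276425292828
lane xyz TCP [0.031  0.0001 0.0372] yaw 6.2 F lane [-16.3  -3.5   7.1] M [-0.87  2.88  0.07] 0.0521439351229111
```

```bash
python3 -c "
from h import *
print(robot.hand_in())"
```

```text
the job is handed in; nothing more can be done
None
```

I handed the job in with the teal carton standing in the empty lane, still gripped and pushing the paddle against its end stop: about 17 N measured at the wrist, and I estimate roughly 15 N on the paddle after floor friction. The pusher had stopped moving close to where the end stop was expected, the neighbouring cartons looked undisturbed, and `hand_in()` returned no verdict.

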